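Reject the bearing heads with loose spindles

ROBOT

A 6-joint arm with a two-finger parallel gripper is mounted at the origin on a cart in front of the work surface, level with it; the furniture and walls round the work are solid. World frame = base frame: x ahead of the robot, y to its left, z up, the work surface at z = 0. Lengths are in m, angles in rad, forces in N, time in s.
With the tool pointing down it reaches from about 0.4 to 0.925 m from the base axis. Payload 3.4 kg.
Tool frame: the origin (TCP) lies between the finger pads; the fingertips stand 19 mm ahead of it and the grasp point (between the pads) is the TCP (bot.tip_extent is the distance from the TCP to the fingertips, in m); z points along the fingers, y is the line along which they close (so a half turn about z gives the same grasp; the last joint's range is limited). The gripper opens to 85 mm and grips with 20 to 120 N. Pads are 22 mm wide; open, the fingers measure 114 mm over their backs; the gripper's body (76 mm by 85 mm) begins 54 mm behind the grasp point. The pads swing forward as they close: fully open they stand 13 mm farther back than shut.
Start: joints at [-0.073, 0.307, 1.506, -0, 1.328, -0.073], TCP at [0.575, -0, 0.25] pointing down, gripper open.
Joint ranges: [-3.12, 3.12], [-1.05, 2.28], [0.14, 2.33], [-1.42, 4.57], [0.1, 2.73], [-2.68, 2.68]. Speed limits (rad/s): [2.57, 2.57, 3.14, 3.14, 3.14, 3.14].

INTERFACE

Orientations are given as a unit quaternion [w, x, y, z].
In Python, from cell import bot gives the robot as it stands.
- The arm moves only by the tool carry_out, never from a script. Its argument "commands" is a list of rows, each a list of 3 entries, a list of its own where there are three numbers: the opening, from 0 (shut) to 1 (fully open), then the shift along the tool's x, y, z in m, then the turn about the tool's z in degrees. A call has 1 to 8 rows; each row shifts and turns the commanded pose from where the row before left it, along the tool's axes as they then stand; what a row does not reach is not made up. A row lasts 1/10 s, in which the tool goes at most 50 mm and 8.59 degrees, less where a joint would pass 70% of its speed; a pose out of reach is approached as far as the arm can. A call with a gripper value outside its range is refused whole. The fingers move at their own pace and stop on an object; "grip_force" is the grip in N (left out, the last holds). Time passes only in rows, so rows that do not move let the fingers close. It gives the time, the measured TCP pose, the force, the opening and the grip force at its end, in the units of the state.
- bot.get_state(): the state, without advancing time (a new reading comes with each control period).
- bot.read_camera(name): name is "scene" or "side" or "wrist"; returns a dict with "img" (384x512x3 uint8, blue, green, red), "intrinsics" (3x3 intrinsics, pixels), "extrinsics" (4x4, takes a point from camera to world coordinates). Camera axes: x right, y down, z forward; pixel columns grow to the right and rows downward; lengths in m; the calibration is good to about 2 mm. A picture is of the moment at which its call begins. There is no depth.
- bot.finish_job(): hands the job in; it is judged then, once.
The state is a dict: "t": time; "joints": joint angles; "qd": joint speeds; "tau": joint torques, N m; "position": TCP position; "tcp_rot": TCP orientation; "ft_force": force on the tool from outside, world axes, zero at the start; "ft_torque": the same for the moment, N m; "width": finger opening in m; "gripper_force": force on a finger pad.
Only numpy, scipy, OpenCV 4.12 (cv2) and the standard library are available. Lean on these libraries where they do the work, as an engineer would, in place of code of your own. Each camera call takes 0.05 s, during which the arm holds its last target. There are 200 camera calls.

TASK

Four stirrer bearing heads stand on the test plate. Rock each upright spindle gently to and fro (away from you and back) to feel its play, and reject every head whose spindle is loose by pushing its red tab fully home, away from you; leave the tabs of the sound heads untouched. Do not force the spindles (stay under 20 N), and leave the other things on the bench alone.

Things in the scene. Friction and masses are not known exactly. Their poses are not given: they have to be found in the camera images.
- stand: Aluminium plate 180 x 470 x 12 mm fixed on the worktop, carrying four look-alike bearing heads in a row. Origin: on the worktop under the middle of the row of spindles. +x points away from the robot, +y along the row to the robot's left. The plate spans x = -135 to +45 mm, y = -235 to +235 mm. A tall dark computer tower stands to its left (world x > 0.53, y 0.33 to 0.52 m): keep clear of it.
- bay_1 (a point): Grip point: centre of the ball knob on the upright spindle at y = +165 mm on the plate, 117 mm above the worktop; axes as the plate's. Each head: blue housing 56 x 60 mm with its top 48 mm above the worktop, rubber boot up to 67 mm, brass collar 19 mm wide from 72 to 80 mm, spindle of 14 mm diameter, black ball knob of 24 mm diameter centred on this point.
- bay_2 (a point): Grip point: centre of the ball knob on the upright spindle at y = +55 mm on the plate, 117 mm above the worktop; axes as the plate's. On each head the spindle rocks only along the plate's x (to and from the robot), about a pivot 83 mm below this point. The play does not show until it is pushed: stop to stop at this point, a sound bearing gives 1 mm or less, a loose one about 7 mm.
- bay_3 (a point): Grip point: centre of the ball knob on the upright spindle at y = -55 mm on the plate, 117 mm above the worktop; axes as the plate's. On each head, a drag of about 1 N is felt within the play; past it the spindle meets the stiff spring of the common bar, about 3 N per mm at this point, the same on all heads.
- bay_4 (a point): Grip point: centre of the ball knob on the upright spindle at y = -165 mm on the plate, 117 mm above the worktop; axes as the plate's. As bay_1 to bay_3. Held by the knob with fingers closing along the plate's y, the spindle tilts freely between the pads; held firmly along x, friction hinders the tilt.
- tab_1 (a point): Middle of the front (robot-side) face of the red reject tab of the head at bay_1 while the tab is out, 40 mm above the worktop (a point of the plate: it does not follow the tab). Tab: 10 mm thick along x, 30 mm wide along y, its top 52 mm above the worktop.
- tab_2 (a point): Middle of the front (robot-side) face of the red reject tab of the head at bay_2 while the tab is out, 40 mm above the worktop (a point of the plate: it does not follow the tab). Each tab slides along the plate's +x, away from the robot, by 28 mm to a firm stop, with about 2 N of friction, and stays where it is left.
- tab_3 (a point): Middle of the front (robot-side) face of the red reject tab of the head at bay_3 while the tab is out, 40 mm above the worktop (a point of the plate: it does not follow the tab). As tab_1 and tab_2.
- tab_4 (a point): Middle of the front (robot-side) face of the red reject tab of the head at bay_4 while the tab is out, 40 mm above the worktop (a point of the plate: it does not follow the tab). As tab_1 and tab_2.
- mount_a (a joint): Tilt (rad) of the dark steel bar, 12 mm thick, that runs along the row through all four heads: spring-mounted, it tilts with whichever spindle is pressed and all four spindles lean with it. 0 at rest, + leans their tops to the plate's +x; 0.012 for 3 N and 0.08 for 20 N on one grip point. It does not contain the free play.
- flag_a (a joint): Travel (m) of the reject tab of one bearing head: 0 out (not rejected), 0.028 fully home (rejected). Which lettered tab is at which bay changes from run to run.
- flag_b (a joint): Travel (m) of the reject tab of one bearing head: 0 out (not rejected), 0.028 fully home (rejected). Which lettered tab is at which bay changes from run to run.
- flag_c (a joint): Travel (m) of the reject tab of one bearing head: 0 out (not rejected), 0.028 fully home (rejected). Which lettered tab is at which bay changes from run to run.
- flag_d (a joint): Travel (m) of the reject tab of one bearing head: 0 out (not rejected), 0.028 fully home (rejected). Which lettered tab is at which bay changes from run to run.
- jar_b: Sample jar with a blue screw lid, 52 mm diameter, 62 mm high on the left; origin at the centre of its underside. A bystander.
- screwdriver: Screwdriver with a red handle, 178 mm long, lying on the worktop to the right; a bystander.
- tape_roll: Roll of black tape, 55 mm diameter, 19 mm high, lying on the worktop to the left; a bystander.

How it is judged:
On the way, in this order (a step that is already met when the one before it is completed fails the run):
1. a spindle has been pressed, with at least about 3 N, against the end of its play ((value of joint mount_a above 0.012 rad or value of joint mount_a below -0.012 rad)), for 0.02 s.
2. the tab of a loose head has been pushed home (value of joint any of flag_b, flag_d above 0.025 m), for 0.1 s.
At the end, for the whole second after the job is handed in: The tabs of both loose heads are home (at least 25 of 28 mm), the tabs of the sound heads are still out (less than 2 mm), no spindle is under side load, and the jar, screwdriver and tape roll lie within 20 mm of where they were (value of joint each of flag_b, flag_d above 0.025 m and value of joint each of flag_a, flag_c below 0.002 m and value of joint mount_a between -0.006 and 0.006 rad and distance of each of jar_b, screwdriver, tape_roll from where it was at the start of the episode below 0.02 m); the robot touches nothing.
It fails at once if the tab of a sound head is pushed in by 2 mm or more (value of joint any of flag_a, flag_c above 0.002 m).
It fails at once if a spindle is forced sideways with more than about 22 N at its grip point (value of joint mount_a above 0.09 rad or value of joint mount_a below -0.09 rad).
It also fails if it takes over 72 s, if anything falls off the work surface, if the arm or the gripper's body presses on something with over 40 N, if the wrist force passes 120 N, or if a joint passes its speed limit or range.

## Working session

There is one attempt and no reset: what is moved stays moved. The work goes in short steps, Python scripts to look and compute and a tool call to move; the robot and the scene stay as the last step left them, time stands still between calls to the robot, and variables do not carry over. Pictures are saved under pics/ and viewed, at most 10 in all, crops included, and the job is handed in when it is done.

Besides the shell and the picture viewer there is one more tool, called as name(argument=value, ...) on one line, values as JSON. carry_out: Moves the arm, as the interface text tells. Its arguments: {"type":"object","properties":{"commands":{"type":"array","items":{"type":"array"}},"grip_force":{"type":"number"}},"required":["commands"]}

```bash
mkdir -p pics
python3 - <<'E'
from cell import bot
import cv2,numpy as np
s=bot.get_state();print({k:np.round(v,3) for k,v in s.items()})
for n in("scene","side"):
    c=bot.read_camera(n);cv2.imwrite(f"pics/{n}0.png",c["img"]);print(n,c["intrinsics"],c["extrinsics"].round(3))
a=[cv2.imread(f"pics/{n}0.png") for n in("scene","side")]
E
```

```text
{'t': np.float64(0.0), 'joints': array([-0.073,  0.308,  1.508, -0.   ,  1.328, -0.074]), 'qd': array([ 0.   , -0.002,  0.   , -0.001,  0.001, -0.001]), 'tau': array([-2.0000e-03, -4.5756e+01, -2.5192e+01, -0.0000e+00,  1.3000e-02,
       -0.0000e+00]), 'position': array([0.574, 0.   , 0.249]), 'tcp_rot': array([-0.001,  0.707,  0.707, -0.001]), 'ft_force': array([-0.243, -0.448, -0.325]), 'ft_torque': array([-0.048,  0.02 ,  0.033]), 'gripper_force': np.float64(0.0), 'width': np.float64(0.085)}
scene [[451.30493978   0.         251.75810618]
 [  0.         451.30493978 191.98927157]
 [  0.           0.           1.        ]] [[ 0.754 -0.354  0.553 -0.374]
 [-0.656 -0.389  0.647 -1.058]
 [-0.014 -0.851 -0.525  0.951]
 [ 0.     0.     0.     1.   ]]
side [[448.50484968   0.         254.97542201]
 [  0.         448.50484968 186.72258902]
 [  0.           0.           1.        ]] [[-0.908 -0.271  0.318  0.03 ]
 [-0.418  0.577 -0.702  1.057]
 [ 0.006 -0.771 -0.637  1.042]
 [ 0.     0.     0.     1.   ]]
```

View pics/scene0.png

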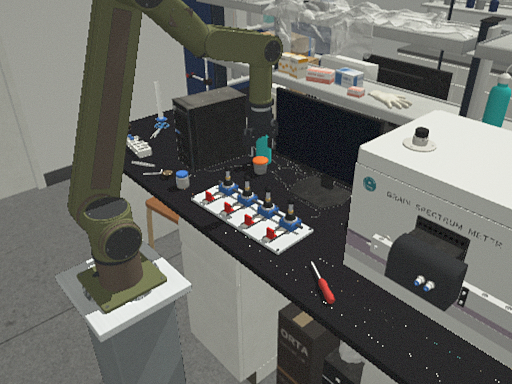

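View pics/side0.png

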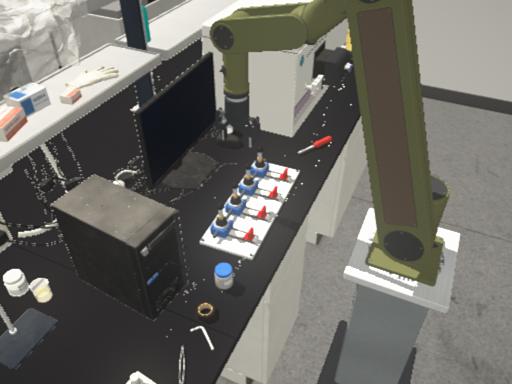

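The scene view shows the white plate at about cols 190–312, rows 178–250, and the side view at about cols 203–300, rows 160–252. Both show the four blue heads and the red tabs facing the robot. The jar is to the left and the screwdriver to the right.

```bash
cat > h.py <<'E'
import cv2,numpy as np
def ray(c,p,z):
    K,E=c["intrinsics"],c["extrinsics"]
    d=E[:3,:3]@np.linalg.solve(K,np.c_[np.atleast_2d(p),np.ones(len(np.atleast_2d(p)))].T); o=E[:3,3:]
    return (o+d*(z-o[2])/d[2]).T
def proj(c,P):
    E=np.linalg.inv(c["extrinsics"]);q=c["intrinsics"]@(E[:3,:3]@np.atleast_2d(P).T+E[:3,3:]);return (q[:2]/q[2]).T
E
python3 - <<'E'
from cell import bot
from h import *
for n,(x0,x1,y0,y1) in {"scene":(180,325,165,260),"side":(195,308,145,260)}.items():
    c=bot.read_camera(n);im=c["img"];m=np.zeros(im.shape[:2],np.uint8)
    hsv=cv2.cvtColor(im,cv2.COLOR_BGR2HSV);box=np.zeros_like(m);box[y0:y1,x0:x1]=1
    m=((hsv[...,1]<50)&(hsv[...,2]>130)).astype(np.uint8)*box
    m=cv2.morphologyEx(m,cv2.MORPH_CLOSE,np.ones((3,3)))
    k=max(cv2.findContours(m,0,2)[0],key=cv2.contourArea)
    h=cv2.convexHull(k);W=ray(c,h[:,0].astype(float),.012)
    r=cv2.minAreaRect(W[:,:2].astype(np.float32)*1000);print(n,"plate",r,cv2.boxPoints(r).round(0).tolist())
    print((W[:,:2]*1000).round(0).tolist())
    for nm,mm in {"blue":(abs(hsv[...,0].astype(int)-110)<12)&(hsv[...,1]>110)&(hsv[...,2]>60),"red":((hsv[...,0]<8)|(hsv[...,0]>172))&(hsv[...,1]>140)&(hsv[...,2]>90)}.items():
        N,l,s,ct=cv2.connectedComponentsWithStats(mm.astype(np.uint8)*box)
        for i in range(1,N):
            if s[i,4]>15: print(nm,s[i],ct[i].round(1),ray(c,ct[i],.040).round(3)[0,:2])
    cv2.imwrite(f"pics/{n}z.png",cv2.resize(im[y0:y1,x0:x1],None,fx=5,fy=5,interpolation=cv2.INTER_CUBIC))
E
```

```text
scene plate ((501.82086181640625, -3.8166656494140625), (200.82708740234375, 478.9249267578125), 2.7506344318389893) [[390.0, 231.0], [413.0, -248.0], [614.0, -238.0], [591.0, 240.0]]
[[549.0, 232.0], [600.0, 33.0], [601.0, 23.0], [612.0, -206.0], [609.0, -228.0], [601.0, -236.0], [594.0, -237.0], [571.0, -240.0], [524.0, -242.0], [427.0, -247.0], [406.0, -106.0], [407.0, 218.0], [411.0, 224.0], [435.0, 232.0], [456.0, 234.0], [532.0, 237.0], [546.0, 235.0]]
blue [180 170   8   8  57] [183.2 173.3] [0.472 0.366]
blue [219 183  20  13 112] [227.7 189.4] [0.529 0.142]
blue [238 194  20  13 116] [246.6 200.4] [0.532 0.032]
blue [258 205  21  14 127] [267.1 212. ] [ 0.537 -0.076]
blue [279 217  23  15 140] [289.4 224.5] [ 0.542 -0.183]
red [205 190   9  11  55] [208.5 196.3] [0.444 0.151]
red [224 202  10  11  60] [227.7 207.7] [0.449 0.041]
red [245 214   9  11  65] [248.  219.9] [ 0.454 -0.067]
red [266 227  11  12  75] [270.2 233.3] [ 0.459 -0.175]
side plate ((511.4266357421875, 5.3791351318359375), (196.05992126464844, 481.7659912109375), 1.7467354536056519) [[406.0, 243.0], [421.0, -238.0], [617.0, -232.0], [602.0, 249.0]]
[[431.0, -226.0], [415.0, -64.0], [411.0, 229.0], [413.0, 239.0], [433.0, 244.0], [585.0, 247.0], [592.0, 241.0], [594.0, 218.0], [604.0, 93.0], [611.0, -32.0], [614.0, -147.0], [613.0, -154.0], [572.0, -230.0], [569.0, -231.0], [549.0, -234.0], [436.0, -238.0]]
blue [250 164  18  13  87] [259.3 171.5] [ 0.553 -0.132]
blue [238 182  20  13  90] [247.7 189. ] [ 0.549 -0.024]
blue [226 200  20  15 103] [235.7 208.4] [0.541 0.083]
blue [211 221  21  16 117] [221.7 230.1] [0.536 0.192]
red [280 169   7  11  43] [283.6 174.9] [ 0.465 -0.151]
red [269 187   8  11  50] [273.1 192.9] [ 0.46  -0.043]
red [257 206   9  12  57] [261.6 212.9] [0.455 0.067]
red [244 228  10  12  66] [248.8 234.8] [0.45  0.175]
```

View pics/scenez.png

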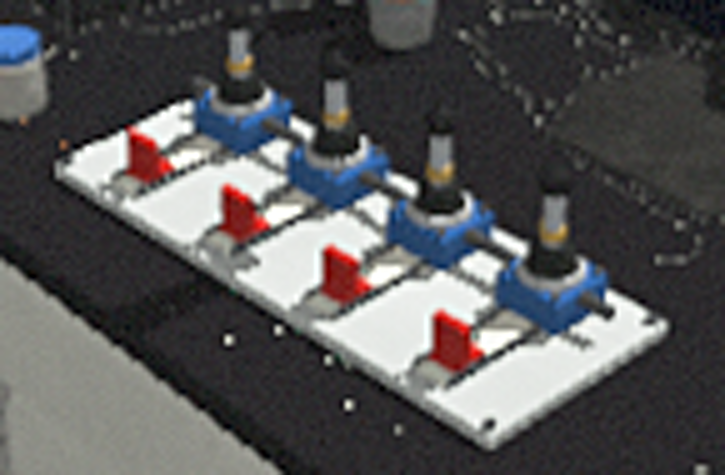

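The crop shows the red tabs (front faces toward the camera's lower left), brass collars and grey spindles, with dark knobs that are hard to see. The row yaw is about 2.6°. I'll triangulate the collars and tabs next.

Run:
```python
from cell import bot
from h import *
C={};B={};R={}
for n,(x0,x1,y0,y1) in {"scene":(195,325,165,260),"side":(195,308,145,260)}.items():
    c=C[n]=bot.read_camera(n);im=c["img"];hsv=cv2.cvtColor(im,cv2.COLOR_BGR2HSV);box=np.zeros(im.shape[:2],np.uint8);box[y0:y1,x0:x1]=1
    for D,mm in ((B,(hsv[...,0]>10)&(hsv[...,0]<28)&(hsv[...,1]>100)&(hsv[...,2]>90)),(R,((hsv[...,0]<8)|(hsv[...,0]>172))&(hsv[...,1]>140)&(hsv[...,2]>90))):
        N,l,s,ct=cv2.connectedComponentsWithStats(mm.astype(np.uint8)*box)
        p=np.array([ct[i] for i in range(1,N) if s[i,4]>4]);D[n]=p[np.argsort(p[:,0])] ;print(n,len(p),D[n].round(1).tolist())
P=[c["intrinsics"]@np.linalg.inv(c["extrinsics"])[:3] for c in C.values()]
for nm,D in(("brass",B),("red",R)):
    if len(D["scene"])==len(D["side"])==4:
        X=cv2.triangulatePoints(*P,D["scene"].T,D["side"].T);print(nm,(X[:3]/X[3]).T.round(4).tolist())
        for n in C: print(n,ray(C[n],D[n],.076 if nm=="brass" else .04)[:,:2].round(4).tolist())
w=bot.read_camera("wrist");cv2.imwrite("pics/w0.png",w["img"]);print(w["extrinsics"].round(3))
```

```text
scene 4 [[227.7, 177.6], [247.2, 188.2], [267.5, 199.2], [290.1, 211.4]]
scene 4 [[208.5, 196.3], [227.7, 207.7], [248.0, 219.9], [270.2, 233.3]]
side 4 [[220.0, 217.1], [234.8, 195.4], [247.3, 176.3], [259.4, 159.1]]
side 4 [[248.8, 234.8], [261.6, 212.9], [273.1, 192.9], [283.6, 174.9]]
brass [[0.5527, 0.1701, 0.0713], [0.5572, 0.0573, 0.0714], [0.5621, -0.0508, 0.0722], [0.566, -0.1615, 0.0726]]
scene [[0.5487, 0.1639], [0.5529, 0.0517], [0.5575, -0.0553], [0.5618, -0.1651]]
side [[0.5494, 0.1748], [0.5543, 0.0622], [0.5605, -0.0469], [0.5645, -0.1575]]
red [[0.454, 0.1656, 0.0295], [0.4597, 0.0552, 0.0285], [0.4646, -0.0545, 0.0289], [0.4695, -0.1645, 0.0288]]
scene [[0.4439, 0.1515], [0.4494, 0.0414], [0.4542, -0.0667], [0.4589, -0.1755]]
side [[0.4501, 0.1746], [0.4548, 0.0666], [0.46, -0.0425], [0.465, -0.1513]]
[[ 1.     0.001  0.     0.575]
 [ 0.001 -0.952 -0.307  0.079]
 [-0.     0.307 -0.952  0.373]
 [ 0.     0.     0.     1.   ]]
```

View pics/w0.png

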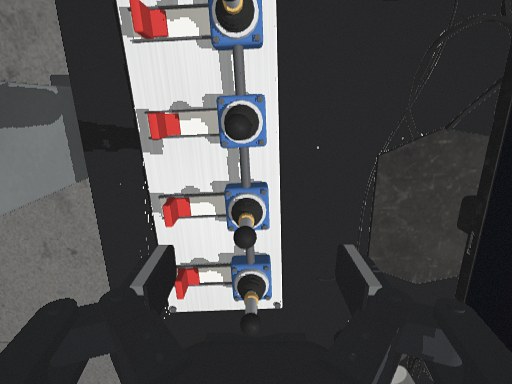

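The wrist view shows knobs at about (240,124), (245,238) and (251,325), with the first head's knob near the top edge. I'll cast these pixels onto the knob height.

Run:
```python
from cell import bot
from h import *
c=bot.read_camera("wrist");im=c["img"]
print(ray(c,[(240,124),(245,237.5),(251,325)],.117).round(4))
print("tab2 corners z52",ray(c,[(149,113),(153,137),(160,113),(176,113),(181,137)],.052).round(4))
g=cv2.cvtColor(im,cv2.COLOR_BGR2HSV);m=(((g[...,0]<8)|(g[...,0]>172))&(g[...,1]>140)&(g[...,2]>90)).astype(np.uint8)
N,l,s,ct=cv2.connectedComponentsWithStats(m)
for i in range(1,N):
    if s[i,4]>50: print(s[i],ct[i].round(1))
cv2.imwrite("pics/w0z.png",cv2.resize(im[90:345,125:275],None,fx=3,fy=2.3,interpolation=2)[:600])
# plate edges
for r in (60,160,215):
    p=np.where((g[r,:,1]<40)&(g[r,:,2]>150))[0];p=p[(p>110)&(p<300)];print(r,p.min(),p.max(),ray(c,[(p.min()-.5,r),(p.max()+.5,r)],.012).round(4).tolist())
```

```text
[[ 0.5616  0.0616  0.117 ]
 [ 0.5649 -0.0515  0.117 ]
 [ 0.5706 -0.1628  0.117 ]]
tab2 corners z52 [[0.4569 0.069  0.052 ]
 [0.4584 0.0426 0.052 ]
 [0.4692 0.069  0.052 ]
 [0.487  0.069  0.052 ]
 [0.4904 0.0427 0.052 ]]
[ 130    0   38   39 1023] [147.9  20.2]
[148 112  33  27 702] [163.2 124.7]
[163 198  28  29 577] [175.4 209.6]
[175 269  25  30 483] [185.4 280.6]
60 127 276 [[0.4226, 0.1281, 0.012], [0.6004, 0.1283, 0.012]]
160 144 278 [[0.428, 0.0082, 0.012], [0.606, 0.0083, 0.012]]
215 152 279 [[0.4295, -0.07, 0.012], [0.6094, -0.0699, 0.012]]
```

View pics/w0z.png

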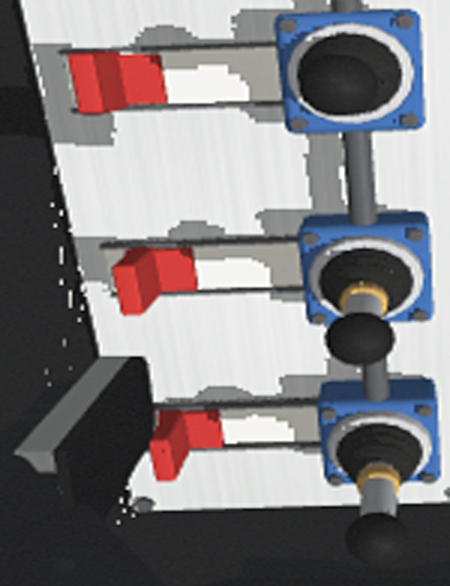

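carry_out(commands=[[0.6,[0.029,-0.007,0],0],[0.6,[0.029,-0.007,0],0],[0.6,[0,0,0],8],[0.6,[0,0,0],8],[0.6,[0,0,0],8],[0.6,[0,0,0],8],[0.6,[0,0,0],8],[0.6,[0,0,0],8]], grip_force=20)

```text
t: 1.2
position: [0.561, 0.058, 0.2503]
tcp_rot: [0.0, 0.935, 0.356, 0.0]
ft_force: [0.6, -0.2, -0.4]
width: 0.0512
gripper_force: 0.0
```

carry_out(commands=[[0.6,[0,0,0.02],8],[0.6,[0,0,0.02],8],[0.6,[0,0,0],8],[0.6,[0,0,0],8],[0.6,[0,0,0],7.4],[0.6,[0,0,0],0],[0.6,[0,0,0],0],[0.6,[0,0,0],0]])

```text
t: 2.0
position: [0.561, 0.058, 0.2104]
tcp_rot: [-0.0, 1.0, 0.024, 0.0]
ft_force: [0.0, -0.0, 0.3]
width: 0.0513
gripper_force: 0.0
```

Run:
```python
from cell import bot
from h import *
s=bot.get_state();print({k:np.round(s[k],4) for k in ("t","position","tcp_rot","ft_force","width")})
from scipy.spatial.transform import Rotation as Ro
print(Ro.from_quat(np.roll(s["tcp_rot"],-1)).as_matrix().round(4))
c=bot.read_camera("wrist");cv2.imwrite("pics/w1.png",c["img"]);print(proj(c,[[.5595,.0585,.117],[.5545,.168,.117],s["position"]]).round(1))
```

```text
{'t': np.float64(2.0), 'position': array([0.561 , 0.058 , 0.2104]), 'tcp_rot': array([-0.000e+00,  9.997e-01,  2.380e-02,  1.000e-04]), 'ft_force': array([ 0.0213, -0.0451,  0.3166]), 'width': np.float64(0.0513)}
[[ 9.989e-01  4.750e-02  1.000e-04]
 [ 4.750e-02 -9.989e-01  0.000e+00]
 [ 1.000e-04 -0.000e+00 -1.000e+00]]
[[255.1 205.7]
 [123.5 205.4]
 [256.  266.9]]
```

View pics/w1.png

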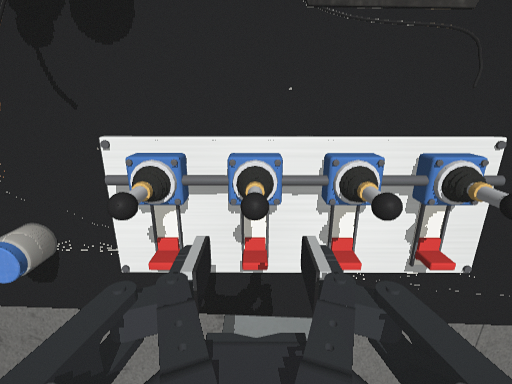

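The view confirms it: knob 2 is at (255,206) and knob 1 at (123,206), exactly where predicted, and the plate looks square to the tool. I'll descend and grip.

carry_out(commands=[[0.6,[-0.001,0,0.04],0],[0.6,[0,0,0.04],0],[0.6,[0,0,0.0134],0],[0.6,[0,0,0],0],[0.2,[0,0,0],0],[0.2,[0,0,0],0],[0.2,[0,0,0],0],[0.2,[0,0,0],0]], grip_force=20)

```text
t: 2.85
position: [0.5611, 0.0586, 0.1184]
tcp_rot: [-0.001, 1.0, 0.023, 0.002]
ft_force: [-0.6, 4.1, 3.4]
width: 0.0221
gripper_force: 19.8
```

carry_out(commands=[[0.2,[0.001,0,0],0],[0.2,[0.001,0,0],0],[0.2,[0,0,0],0],[0.2,[0,0,0],0]])

```text
t: 3.25
position: [0.5623, 0.0586, 0.1183]
tcp_rot: [-0.0, 1.0, 0.023, 0.001]
ft_force: [-2.9, 3.6, 7.5]
width: 0.0226
gripper_force: 20.0
```

carry_out(commands=[[0.2,[0.001,0,0],0],[0.2,[0.001,0,0],0],[0.2,[0,0,0],0],[0.2,[0,0,0],0]])

```text
t: 3.65
position: [0.5631, 0.0587, 0.1182]
tcp_rot: [-0.0, 1.0, 0.023, -0.0]
ft_force: [-3.9, 3.5, 9.3]
width: 0.0223
gripper_force: 20.1
```

carry_out(commands=[[0.2,[-0.002,0,0],0],[0.2,[-0.002,0,0],0],[0.2,[0,0,0],0],[0.2,[0,0,0],0]])

```text
t: 4.05
position: [0.5612, 0.0586, 0.1183]
tcp_rot: [-0.0, 1.0, 0.023, 0.002]
ft_force: [-0.2, 3.5, 6.2]
width: 0.0223
gripper_force: 19.9
```

carry_out(commands=[[0.2,[-0.002,0,0],0],[0.2,[0,0,0],0],[0.2,[0,0,0],0]])

```text
t: 4.35
position: [0.5601, 0.0585, 0.1183]
tcp_rot: [-0.0, 1.0, 0.023, 0.002]
ft_force: [1.7, 5.6, 6.3]
width: 0.0222
gripper_force: 20.0
```

carry_out(commands=[[0.2,[-0.001,0,0],0],[0.2,[-0.001,0,0],0],[0.2,[0,0,0],0]])

```text
t: 4.65
position: [0.5592, 0.0584, 0.1184]
tcp_rot: [-0.001, 1.0, 0.023, 0.003]
ft_force: [5.0, 4.6, 3.6]
width: 0.0223
gripper_force: 19.9
```

carry_out(commands=[[0.2,[0.003,0,0],0],[0.6,[0,0,0],0],[0.6,[0,0,0],0],[0.6,[0,0,-0.03],0],[0.6,[0,0,-0.03],0],[0.6,[0,-0.04,0],0],[0.6,[0,-0.035,0],0],[0.6,[0,-0.035,0],0]])

```text
t: 5.45
position: [0.5533, 0.1678, 0.1768]
tcp_rot: [0.001, 1.0, 0.022, -0.0]
ft_force: [-0.5, -0.3, -0.1]
width: 0.051
gripper_force: 0.0
```

carry_out(commands=[[0.6,[0,0,0.03],0],[0.6,[0,0,0.03],0],[0.6,[0,0,0],0],[0.2,[0,0,0],0],[0.2,[0,0,0],0],[0.2,[0,0,0],0],[0.2,[0,0,0],0]])

```text
t: 6.15
position: [0.5548, 0.1684, 0.1181]
tcp_rot: [-0.001, 1.0, 0.022, 0.001]
ft_force: [-1.5, 4.6, -1.0]
width: 0.0225
gripper_force: 20.0
```

carry_out(commands=[[0.2,[0.002,0,0],0],[0.2,[0,0,0],0],[0.2,[0,0,0],0]])

```text
t: 6.45
position: [0.556, 0.1684, 0.118]
tcp_rot: [-0.001, 1.0, 0.023, 0.0]
ft_force: [-2.9, 4.0, 4.7]
width: 0.0225
gripper_force: 20.2
```

carry_out(commands=[[0.2,[0.002,0,0],0],[0.2,[0,0,0],0],[0.2,[0,0,0],0]])

```text
t: 6.75
position: [0.5568, 0.1684, 0.1179]
tcp_rot: [-0.0, 1.0, 0.023, -0.001]
ft_force: [-3.8, 5.2, 6.4]
width: 0.0228
gripper_force: 20.3
```

carry_out(commands=[[0.2,[-0.002,0,0],0],[0.2,[-0.002,0,0],0],[0.2,[0,0,0],0],[0.2,[0,0,0],0]])

```text
t: 7.15
position: [0.5552, 0.1683, 0.118]
tcp_rot: [-0.001, 1.0, 0.023, 0.001]
ft_force: [-0.2, 4.8, 5.2]
width: 0.0223
gripper_force: 20.3
```

carry_out(commands=[[0.2,[-0.002,0,0],0],[0.2,[0,0,0],0],[0.2,[0,0,0],0]])

```text
t: 7.45
position: [0.5539, 0.1683, 0.118]
tcp_rot: [-0.001, 1.0, 0.023, 0.002]
ft_force: [0.1, 6.2, 3.8]
width: 0.0222
gripper_force: 20.3
```

carry_out(commands=[[0.2,[-0.002,0,0],0],[0.2,[0,0,0],0],[0.2,[0,0,0],0]])

```text
t: 7.75
position: [0.5531, 0.1682, 0.118]
tcp_rot: [-0.001, 1.0, 0.023, 0.003]
ft_force: [3.4, 5.4, 2.7]
width: 0.0224
gripper_force: 20.1
```

carry_out(commands=[[0.2,[0.003,0,0],0],[0.6,[0,0,0],0],[0.6,[0,0,0],0],[0.6,[0,0,-0.03],0],[0.6,[0,0,-0.03],0],[0.6,[0,0.045,0],0],[0.6,[0,0.045,0],0],[0.6,[0,0.045,0],0]])

```text
t: 8.55
position: [0.5585, 0.0311, 0.1768]
tcp_rot: [0.001, 1.0, 0.023, -0.0]
ft_force: [0.7, -0.4, 0.5]
width: 0.0513
gripper_force: 0.0
```

carry_out(commands=[[0.6,[0,0.045,0],0],[0.6,[0.001,0.04,0],0],[0.6,[0,0,0.03],0],[0.6,[0,0,0.03],0],[0.6,[0,0,0],0],[0.2,[0,0,0],0],[0.2,[0,0,0],0],[0.2,[0,0,0],0]])

```text
t: 9.35
position: [0.5646, -0.0513, 0.1181]
tcp_rot: [-0.0, 1.0, 0.023, 0.001]
ft_force: [-1.0, 2.0, -0.7]
width: 0.0223
gripper_force: 19.7
```

carry_out(commands=[[0.2,[0.002,0,0],0],[0.2,[0,0,0],0],[0.2,[0,0,0],0]])

```text
t: 9.65
position: [0.5667, -0.0513, 0.118]
tcp_rot: [-0.0, 1.0, 0.023, 0.001]
ft_force: [-1.6, 3.4, 5.7]
width: 0.0222
gripper_force: 20.1
```

carry_out(commands=[[0.2,[0.002,0,0],0],[0.2,[0,0,0],0],[0.2,[0,0,0],0]])

```text
t: 9.95
position: [0.5685, -0.0512, 0.1179]
tcp_rot: [-0.0, 1.0, 0.023, 0.001]
ft_force: [-1.7, 4.8, 6.1]
width: 0.022
gripper_force: 20.1
```

carry_out(commands=[[0.2,[-0.002,0,0],0],[0.2,[-0.002,0,0],0],[0.2,[0,0,0],0],[0.2,[0,0,0],0]])

```text
t: 10.35
position: [0.5651, -0.0514, 0.118]
tcp_rot: [-0.0, 1.0, 0.023, 0.001]
ft_force: [-0.2, 4.5, 6.7]
width: 0.0226
gripper_force: 20.1
```

carry_out(commands=[[0.2,[-0.002,0,0],0],[0.2,[0,0,0],0],[0.2,[0,0,0],0]])

```text
t: 10.65
position: [0.5632, -0.0515, 0.118]
tcp_rot: [-0.0, 1.0, 0.023, 0.002]
ft_force: [0.6, 4.4, 6.0]
width: 0.022
gripper_force: 20.1
```

carry_out(commands=[[0.2,[-0.002,0,0],0],[0.2,[0,0,0],0],[0.2,[0,0,0],0]])

```text
t: 10.95
position: [0.5613, -0.0516, 0.1179]
tcp_rot: [-0.0, 1.0, 0.023, 0.002]
ft_force: [0.2, 5.9, 5.5]
width: 0.0226
gripper_force: 20.1
```

Bay 3 is clearly loose: it moved 7.2 mm with under 2 N. Next is bay 4.

carry_out(commands=[[0.2,[0.004,0,0],0],[0.6,[0,0,0],0],[0.6,[0,0,0],0],[0.6,[0,0,-0.03],0],[0.6,[0,0,-0.03],0],[0.6,[0,0.04,0],0],[0.6,[0,0.035,0],0],[0.6,[0,0.035,0],0]])

```text
t: 11.75
position: [0.5688, -0.1635, 0.1771]
tcp_rot: [0.001, 1.0, 0.023, 0.0]
ft_force: [0.4, 0.5, -0.8]
width: 0.0508
gripper_force: 0.0
```

carry_out(commands=[[0.6,[0,0,0.03],0],[0.6,[0,0,0.03],0],[0.6,[0,0,0],0],[0.2,[0,0,0],0],[0.2,[0,0,0],0],[0.2,[0,0,0],0],[0.2,[0,0,0],0]])

```text
t: 12.45
position: [0.5696, -0.1612, 0.1182]
tcp_rot: [-0.0, 1.0, 0.023, 0.001]
ft_force: [0.2, 3.3, 2.2]
width: 0.0228
gripper_force: 19.8
```

carry_out(commands=[[0.2,[0.002,0,0],0],[0.2,[0,0,0],0],[0.2,[0,0,0],0]])

```text
t: 12.75
position: [0.5716, -0.1612, 0.118]
tcp_rot: [-0.0, 1.0, 0.023, 0.001]
ft_force: [-0.4, 4.9, 5.6]
width: 0.0228
gripper_force: 20.1
```

carry_out(commands=[[0.2,[0.002,0,0],0],[0.2,[0,0,0],0],[0.2,[0,0,0],0]])

```text
t: 13.05
position: [0.5735, -0.1612, 0.118]
tcp_rot: [-0.0, 1.0, 0.023, 0.001]
ft_force: [-0.9, 5.9, 7.2]
width: 0.0221
gripper_force: 20.1
```

carry_out(commands=[[0.2,[-0.002,0,0],0],[0.2,[-0.002,0,0],0],[0.2,[0,0,0],0],[0.2,[0,0,0],0]])

```text
t: 13.45
position: [0.5701, -0.1613, 0.1181]
tcp_rot: [-0.0, 1.0, 0.023, 0.001]
ft_force: [-0.1, 4.5, 5.8]
width: 0.0225
gripper_force: 20.0
```

carry_out(commands=[[0.2,[-0.002,0,0],0],[0.2,[-0.002,0,0],0],[0.2,[0,0,0],0],[0.2,[0,0,0],0]])

```text
t: 13.85
position: [0.5662, -0.1615, 0.118]
tcp_rot: [-0.0, 1.0, 0.023, 0.001]
ft_force: [0.0, 5.7, 5.2]
width: 0.0221
gripper_force: 20.1
```

Bay 4 is loose too, and bays 1 and 2 are sound. I'll push tabs 4 and 3 with shut fingers.

carry_out(commands=[[0.2,[0.004,0,0],0],[0.6,[0,0,0],0],[0.6,[0,0,0],0],[0.6,[0,0,-0.03],0],[0.6,[0,0,-0.03],0],[0,[-0.045,0,0],0],[0,[-0.045,0,0],0],[0,[-0.04,0,0],0]])

```text
t: 14.65
position: [0.4371, -0.1682, 0.1768]
tcp_rot: [0.001, 1.0, 0.023, -0.0]
ft_force: [-0.4, 0.1, 0.8]
width: 0.0078
gripper_force: 0.0
```

carry_out(commands=[[0,[0,0,0],0],[0,[0,0,0.04],0],[0,[0,0,0.04],0],[0,[0,0,0.035],0],[0,[0,0,0],0],[0,[0,0,0],0],[0,[0,0,0],0]])

```text
t: 15.35
position: [0.4407, -0.1686, 0.0633]
tcp_rot: [0.001, 1.0, 0.023, 0.001]
ft_force: [-0.1, 0.8, 0.9]
width: -0.0002
gripper_force: 0.0
```

Run:
```python
from cell import bot
from h import *
s=bot.get_state();print(s["position"],s["width"],s["ft_force"])
a=[]
for n,(x0,x1,y0,y1) in {"scene":(215,345,160,260),"side":(195,325,130,230)}.items():
    a.append(cv2.resize(bot.read_camera(n)["img"][y0:y1,x0:x1],(390,300),interpolation=2))
a.append(cv2.resize(bot.read_camera("wrist")["img"],(390,300)))
cv2.imwrite("pics/t4.png",np.vstack([np.hstack(a[:2]),np.hstack([a[2],a[2]*0])]))
```

```text
[ 0.4406975  -0.1686323   0.06327974] -0.00016193861584472323 [-0.12210398  0.8413526   0.93168493]
```

View pics/t4.png

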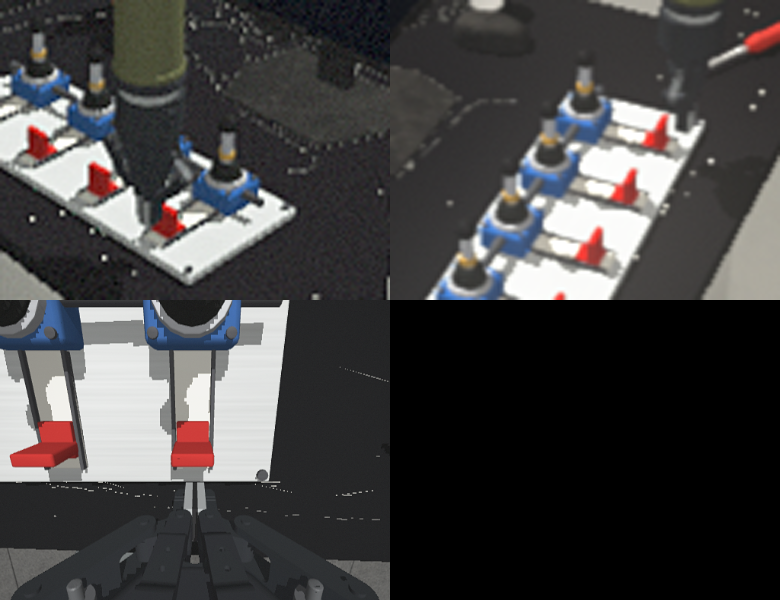

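The shut fingers line up in front of tab 4 (wrist panel, about (193,460)) with clear space around them. I'll lower slightly and push.

carry_out(commands=[[0,[0,0,0.008],0],[0,[0.01,0,0],0],[0,[0.01,0,0],0],[0,[0.01,0,0],0],[0,[0.005,0,0],0],[0,[0,0,0],0],[0,[0,0,0],0]])

```text
t: 16.2
position: [0.4754, -0.1665, 0.054]
tcp_rot: [0.0, 1.0, 0.023, 0.001]
ft_force: [-0.3, 0.1, -0.1]
width: 0.0001
gripper_force: 0.0
```

carry_out(commands=[[0,[0.004,0,0],0],[0,[0.004,0,0],0],[0,[0,0,0],0],[0,[0,0,0],0]])

```text
t: 16.6
position: [0.4809, -0.1659, 0.0538]
tcp_rot: [-0.0, 1.0, 0.023, -0.001]
ft_force: [-4.2, -2.0, 2.5]
width: -0.0001
gripper_force: 2.5
```

carry_out(commands=[[0,[0.003,0,0],0],[0,[0,0,0],0],[0,[0,0,0],0]])

```text
t: 16.9
position: [0.4811, -0.1657, 0.0537]
tcp_rot: [-0.0, 1.0, 0.023, -0.004]
ft_force: [-11.1, -3.6, 7.4]
width: 0.0004
gripper_force: 5.5
```

Run:
```python
from cell import bot
from h import *
c=bot.read_camera("wrist");im=c["img"];cv2.imwrite("pics/t4b.png",im)
```

```text
(no output)
```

View pics/t4b.png

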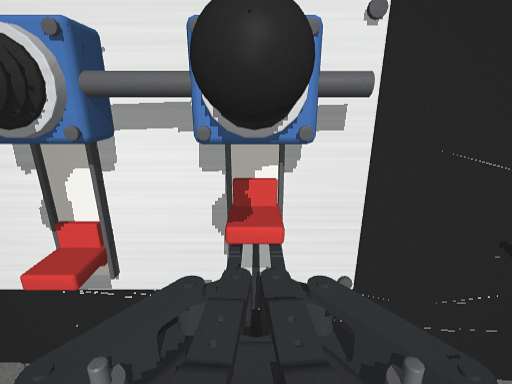

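Tab 4 has moved: its front edge is at row ~242, against ~289 for tab 3. I'll compute the travel from these.

Run:
```python
from cell import bot
from h import *
s=bot.get_state();print(s["position"],s["ft_force"])
c=bot.read_camera("wrist");a=np.radians(2.7);u=np.array([np.cos(a),np.sin(a)])
g=cv2.cvtColor(c["img"],cv2.COLOR_BGR2HSV);m=(((g[...,0]<8)|(g[...,0]>172))&(g[...,1]>120)&(g[...,2]>80))
for x in (30,45,60,75,232,245,265,280):
    r=np.where(m[:,x])[0];
    if len(r): print(x,r.min(),r.max(),ray(c,[(x,r.max()+.5)],.052)[0,:2]@u)
```

```text
[ 0.48110647 -0.16564524  0.05370074] [-11.29145801  -4.0932845    7.30885612]
30 269 290 0.4570159048086146
45 258 290 0.4570195889021167
60 222 290 0.457023272644779
75 222 289 0.45766366399492364
232 205 243 0.4852292378298071
245 178 243 0.48523114430214354
265 178 243 0.48523407704775395
280 212 243 0.4852362763773045
```

Tab 4 has travelled 28 mm, so it is home. Now tab 3.

carry_out(commands=[[0,[-0.025,0,0],0],[0,[-0.025,0,0],0],[0,[0,0,0],0],[0,[0,-0.04,0],0],[0,[0,-0.04,0],0],[0,[0,-0.03,0],0],[0,[0,0,0],0],[0,[0,0,0],0]])

```text
t: 17.8
position: [0.4319, -0.0577, 0.0542]
tcp_rot: [0.0, 1.0, 0.024, 0.001]
ft_force: [0.8, -0.2, -0.2]
width: -0.0
gripper_force: 0.0
```

carry_out(commands=[[0,[0.01,0,0],0],[0,[0.01,0,0],0],[0,[0.01,0,0],0],[0,[0.01,0,0],0],[0,[0.007,0,0],0],[0,[0.003,0,0],0],[0,[0,0,0],0],[0,[0,0,0],0]])

```text
t: 18.6
position: [0.476, -0.0561, 0.0532]
tcp_rot: [-0.0, 1.0, 0.023, -0.004]
ft_force: [-10.3, -3.9, 5.7]
width: -0.0001
gripper_force: 5.1
```

Run:
```python
from cell import bot
from h import *
s=bot.get_state();print(s["position"],s["ft_force"])
c=bot.read_camera("wrist");a=np.radians(2.7);u=np.array([np.cos(a),np.sin(a)])
g=cv2.cvtColor(c["img"],cv2.COLOR_BGR2HSV);m=(((g[...,0]<8)|(g[...,0]>172))&(g[...,1]>120)&(g[...,2]>80))
for x in range(30,500,15):
    r=np.where(m[:,x])[0];
    if len(r)>4: print(x,r.min(),r.max(),(ray(c,[(x,r.max()+.5)],.052)[0,:2]@u).round(4))
```

```text
[ 0.47602313 -0.05610715  0.05318547] [-10.31915547  -3.88430685   5.65939599]
30 269 290 0.4576
45 257 290 0.4576
60 222 290 0.4576
75 222 290 0.4576
90 222 274 0.4675
105 253 262 0.4747
225 225 242 0.4862
240 179 244 0.485
255 179 244 0.485
270 179 244 0.485
420 179 226 0.4949
435 179 223 0.4965
450 179 244 0.485
465 180 243 0.4856
480 216 243 0.4856
495 224 243 0.4856
```

Tabs 3 and 4 are home and tab 2 is untouched. I'll retreat and verify.

carry_out(commands=[[0,[-0.025,0,0],0],[0,[-0.02,0,0],0],[0,[0,0,-0.04],0],[0,[0,0,-0.05],0],[0,[0,0,-0.05],0],[0,[0,0,0],0],[0,[0,0,0],0],[0,[0,0,0],0]])

```text
t: 19.45
position: [0.4351, -0.0577, 0.1933]
tcp_rot: [-0.0, 1.0, 0.023, -0.0]
ft_force: [0.4, -0.5, -0.5]
width: 0.0006
gripper_force: 0.0
```

Run:
```python
from cell import bot
from h import *
s=bot.get_state();print(s["t"],s["position"],s["ft_force"])
cv2.imwrite("pics/end.png",bot.read_camera("side")["img"])
```

```text
19.45 [ 0.43505826 -0.05772044  0.19325119] [ 0.39577543 -0.47664772 -0.5232251 ]
```

View pics/end.png

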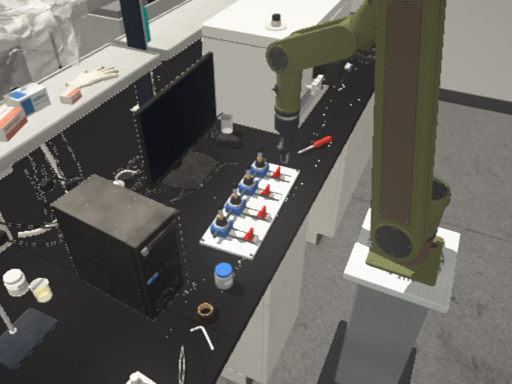

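The side view shows the two far tabs in, at (276,173) and (265,191), and the two near tabs out, at (262,212) and (249,235). The jar, tape and screwdriver haven't moved, and the arm is clear.

```bash
python3 -c "
from cell import bot
print(bot.finish_job())"
```

```text
the job is handed in; nothing more can be done
None
```

I rejected the heads at bays 3 and 4 as loose and pushed their tabs fully home; bays 1 and 2 felt sound and their tabs were left alone, and the job is handed in at about 19.5 s (no verdict was returned).

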